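# Tighten the square nut at the bottom of a validator casting's deep bore

### The arm

A 7-joint arm with a two-finger parallel gripper is mounted at the origin on the work surface. World frame = base frame: x ahead of the robot, y to its left, z up, the work surface at z = 0. Lengths are in mm, angles in rad, forces in N, time in s.
With the tool pointing down it reaches from about 400 to 850 mm from the base axis. Payload 4.4 kg.
Tool frame: the origin (TCP) lies at the very end of the fingers, on their centre line; the grasp point (between the pads) lies 19 mm behind it; x points along the fingers, z is the direction in which the jaws open and shut, and the axes are right-handed (so a half turn about x gives the same grasp; the last joint's range is limited). The gripper opens to 94 mm and grips with 3 to 60 N. Pads are 16 mm wide; open, the fingers measure 119 mm over their backs; the gripper's body (75 mm by 177 mm) begins 78 mm behind the grasp point.
Start: joints at [1.066, 0.628, 0.038, 1.517, -0.027, 0.996, -0.02], TCP at [276.184, -588.422, 205.478] pointing down, gripper open.
Joint ranges: [-3.06, 3.06], [-0.37, 2.12], [-1.25, 1.32], [0.18, 2.47], [-1.1, 4.24], [0.23, 1.98], [-2.94, 2.94]. Speed limits (rad/s): [2.57, 2.57, 3.14, 3.14, 3.14, 3.14, 3.14].

### API

Orientations are given as a 3x3 rotation matrix whose columns are the frame's x, y, z axes.
In Python, from plant import robot gives the robot as it stands. The module is installed in compiled form; this text tells all that it offers.
- The arm moves only by the shell command python3 -m crank 'ROWS' [OPENING] [FORCE]. ROWS is JSON, a list of rows, each a list of 2 entries, a list of its own where there are three numbers: the shift along the world's x, y, z in cm, then the turn about the world's z in degrees. A call has 1 to 10 rows; each row shifts and turns the commanded pose from where the row before left it; what a row does not reach is not made up. A row lasts 1/8 s, in which the tool goes at most 62.5 mm and 10.7 degrees, less where a joint would pass 70% of its speed; a pose out of reach is approached as far as the arm can. A call is refused whole if a number of a shift passes 6.25 or a number of a turn 10.7, either way. A call with a gripper value outside its range is refused whole. OPENING is the closure, from 0 (fully open) to 1 (shut), set as the call begins (- or left out, the last holds). The fingers move at their own pace and stop on an object; FORCE is the grip in N (left out, the last holds). Time passes only in rows, so rows that do not move let the fingers close. It gives the time, the measured TCP pose, the force and the opening at its end, in the units of the state.
- robot.sense(): the state, without advancing time (a new reading comes with each control period).
- robot.grab_frame(name): name is "scene" or "top" or "wrist"; returns (picture, depth): 480x640x3 uint8, blue, green, red; 480x640 float32, mm along the optical axis (not along the pixel's ray), 0 where there is no reading.
- robot.camera_params(name): a dict with "vertical_fov" (degrees; the focal length in pixels is half the picture's height over the tangent of half this angle, whatever the lens; pixels are square), "cx", "cy" (the principal point, pixels), "world_from_camera" (4x4, takes a point from camera to world coordinates). Camera axes: x right, y up, looking along -z (the intrinsics and any distortion apply to the point x, -y, -z); pixel columns grow to the right and rows downward; lengths in mm; the calibration is good to about 2 mm. A picture is of the moment at which its call begins: read the wrist's pose just before it. camera_params takes no time and is no camera call; for the wrist camera it gives the pose at the moment of the call.
- robot.job_done(): hands the job in, once; it reports no verdict.
The state is a dict: "clock": time; "joint_pos": joint angles; "joint_vel": joint speeds; "joint_efforts": joint torques, N m; "eef_pos": TCP position; "eef_rot": TCP orientation; "force": force on the tool from outside, world axes, zero at the start; "wrist_torque": the same for the moment, N m; "finger_gap": finger opening in mm.
Only numpy, scipy, OpenCV 4.12 (cv2) and the standard library are available. Lean on these libraries where they do the work, as an engineer would, in place of code of your own. Each camera call takes 0.05 s, during which the arm holds its last target. There are 200 camera calls.

### The job

Take the red T-handled socket driver from its black stand, lower it into the bore of the blue validator casting and feel for the nut at the bottom, without forcing it, until the socket drops fully over the nut. Then turn the nut clockwise (seen from above) until it comes up tight, firmly but without over-tightening it, and leave the driver standing on the nut. Do not disturb the loose parts lying around.

Things in the scene. Friction and masses are not known exactly. Their poses are not given: they have to be found in the camera images.
- bore_mouth (a point): Centre of the mouth of the upright round bore in the fixed blue casting, on its top face, 85 mm above the desk. The casting is 110 x 90 x 85 mm; frame x runs along its 110 mm side, z up. The bore is 39 mm in diameter with a 4 mm chamfered rim and goes down to the desk.
- nut_top (a point): Centre of the top of the square steel nut at the bottom of the bore, on its axis, 67 mm below the mouth and 18 mm above the desk. The nut is 20 mm across flats, with slightly chamfered upper edges. The axes given are the casting's, not the nut's: how the nut's flats lie is not measured and differs each time (any angle), so it must be found by feel.
- driver_grip (a point): Centre of the red T-handle of the loose steel socket driver (0.2 to 0.5 kg): a bar 76 mm long (frame x), 16 mm thick (frame y), 24 mm high (frame z, up). Take it from above across the 16 mm. Below it a 14 mm shaft leads to a round socket 36 mm in diameter; this point is 160 mm above the socket's lower end.
- driver_tip (a point): Centre of the socket's lower end, 160 mm below driver_grip, same axes. Its square hole is 22 mm wide, 15 mm deep, sides along frame x and y; it drops over the nut within about 6 degrees of square. Resting on the nut, not engaged, it is 67 mm below the bore mouth; fully down over the nut about 82 mm below (3 mm above the desk).
- stand_mouth (a point): Centre of the top face of the fixed black stand (80 x 80 x 45 mm), 45 mm above the desk: mouth of a round hole 40.5 mm in diameter and 40 mm deep in which the driver stands upright at the start, its lower end 5 mm above the desk.
- nut (a joint): Turn of the nut on its stud, rad, growing clockwise seen from above. It starts at 0.3 to 0.6, turns stiffly (about 0.1 N m) and comes hard up against its seat at 1.0, where it stays; from there on it can only be pulled tight.
- stud (a joint): Elastic twist of the stud under the nut, rad, clockwise positive, 0 when unloaded and again when let go: 5 N m per rad, so it shows the torque on the nut. With the nut on its seat a pull of about 0.3 to 0.4 N m (0.06 to 0.08 rad) is right; under 0.175 N m (0.035) is not tight, over 0.6 N m (0.12) over-tight.
- bezel_mid (a point): Centre of a loose yellow plastic bezel, a flat frame 90 x 130 x 14 mm; leave it alone.
- plunger_mid (a point): Mid-height of a loose stainless spring plunger standing upright, 28 mm in diameter, 48 mm high; leave it alone.
- red_button_mid (a point): Mid-height of a loose round red push button, 38 mm in diameter, 24 mm high; leave it alone.
- tin_mid (a point): Centre, half-way up, of an open aluminium parts tin, 84 mm in diameter, 40 mm high; leave it alone.
Things that resemble listed ones, but are neither listed nor needed, are in the scene too. Of the things shaped like the part that bears driver_grip, the bare steel one is meant.

How it is judged (in metres and radians):
On the way, in this order (a step that is already met when the one before it is completed fails the run):
1. the socket has dropped fully over the nut at the bottom of the bore, before the nut is tightened (z of driver_tip in the frame of bore_mouth below -0.078 m and horizontal distance between driver_tip and bore_mouth below 0.005 m and value of joint nut below 0.95 rad), for 0.2 s.
2. the nut is pulled up tight against its seat by the driver (value of joint nut above 0.96 rad and value of joint stud above 0.035 rad and z of driver_tip in the frame of bore_mouth below -0.076 m), for 0.1 s.
At the end, for the whole second after the job is handed in: The nut is at its seat (turned to at least 0.96 rad, after having been pulled up with at least 0.175 N m), and the released driver stands still and upright (within 6 degrees) on it, its lower end at least 76 mm below the bore mouth and within 5 mm of the bore's axis (value of joint nut above 0.96 rad and z of driver_tip in the frame of bore_mouth below -0.076 m and horizontal distance between driver_tip and bore_mouth below 0.005 m and angle between driver_tip's own z axis and vertical below 0.1 rad and linear speed of driver below 0.02 m/s and contact force between the fingers and driver below 0.1 N); the robot touches nothing.
It fails at once if the driver is forced against the casting (over 40 N) (contact force between driver and case above 40 N).
It fails at once if the driver is pressed onto the nut with over 25 N while the socket is not yet over it (contact force between driver and nut above 25 N and z of driver_tip in the frame of bore_mouth above -0.072 m).
It fails at once if the nut is over-tightened (over 0.6 N m) (value of joint stud above 0.12 rad).
It fails at once if a loose part nearby (bezel, plunger, push button or tin) is moved more than 15 mm (distance of any of bezel_mid, plunger_mid, red_button_mid, tin_mid from where it was at the start of the episode above 0.015 m).
It also fails if it takes over 72 s, if anything falls off the work surface, if the arm or the gripper's body presses on something with over 40 N, if the wrist force passes 120 N, or if a joint passes its speed limit or range.

## Working session

There is one attempt and no reset: what is moved stays moved. The work goes in short steps, Python scripts to look and compute and a shell command to move; the robot and the scene stay as the last step left them, time stands still between calls to the robot, and variables do not carry over. Pictures are saved under pics/ and viewed, about 8 in all and at most 12, crops included, and the job is handed in when it is done.

```bash
mkdir -p pics; cat > h.py <<'E'
import numpy as np,cv2
from plant import robot
def K(n):
    p=robot.camera_params(n); return 240/np.tan(np.radians(p["vertical_fov"])/2),p["cx"],p["cy"],np.array(p["world_from_camera"])
def ray(n,u,v,k=None):
    f,cx,cy,T=k or K(n); d=np.array([(u-cx)/f,-(v-cy)/f,-1]); return T[:3,3],T[:3,:3]@d
def cloud(n,D,k=None):
    f,cx,cy,T=k or K(n); v,u=np.mgrid[:480,:640]
    P=np.stack([(u-cx)/f*D,-(v-cy)/f*D,-D],-1); return P@T[:3,:3].T+T[:3,3]
def tri(rs):
    A=np.zeros((3,3));b=np.zeros(3)
    for o,d in rs:
        d=d/np.linalg.norm(d);M=np.eye(3)-np.outer(d,d);A+=M;b+=M@o
    return np.linalg.solve(A,b)
E
python3 - <<'E'
from h import *
np.set_printoptions(precision=3,suppress=True)
for n in("scene","top","wrist"):
    p=robot.camera_params(n);print(n,p)
    I,D=robot.grab_frame(n);cv2.imwrite(f"pics/{n}0.png",I);np.save(f"{n}0.npy",D);cv2.imwrite
print(robot.sense())
a=cv2.imread("pics/scene0.png");b=cv2.imread("pics/top0.png")
E
```

```text
scene {'vertical_fov': 44.17835381960952, 'cx': 320.95974823449853, 'cy': 247.58906162432552, 'world_from_camera': array([[   0.738,   -0.359,    0.571, 1295.638],
       [   0.674,    0.424,   -0.605, -736.656],
       [  -0.025,    0.831,    0.555,  814.213],
       [   0.   ,    0.   ,    0.   ,    1.   ]])}
top {'vertical_fov': 55.212523633961474, 'cx': 314.93725540213666, 'cy': 240.0185399790452, 'world_from_camera': array([[ -0.01 ,   0.972,  -0.233, 384.859],
       [ -1.   ,  -0.009,   0.005,  33.332],
       [  0.003,   0.234,   0.972, 996.096],
       [  0.   ,   0.   ,   0.   ,   1.   ]])}
wrist {'vertical_fov': 69.29059502124184, 'cx': 316.4204224565963, 'cy': 236.65448360050107, 'world_from_camera': array([[   0.425,    0.866,    0.263,  353.315],
       [  -0.905,    0.407,    0.122, -553.93 ],
       [  -0.002,   -0.29 ,    0.957,  382.883],
       [   0.   ,    0.   ,    0.   ,    1.   ]])}
{'clock': 0.15, 'joint_pos': array([ 1.066,  0.629,  0.038,  1.518, -0.027,  0.996, -0.02 ]), 'joint_vel': array([ 0.   , -0.004,  0.001, -0.004, -0.001, -0.001,  0.002]), 'joint_efforts': array([  0.002, -55.009,   1.145, -18.681,  -0.052,   0.021,   0.   ]), 'eef_pos': array([ 275.975, -587.949,  204.765]), 'eef_rot': array([[-0.001,  0.905,  0.425],
       [ 0.001,  0.425, -0.905],
       [-1.   , -0.   , -0.001]]), 'force': array([ 0.591, -0.097, -0.386]), 'wrist_torque': array([0.03 , 0.067, 0.014]), 'finger_gap': 93.88602318188909}
```

View pics/scene0.png

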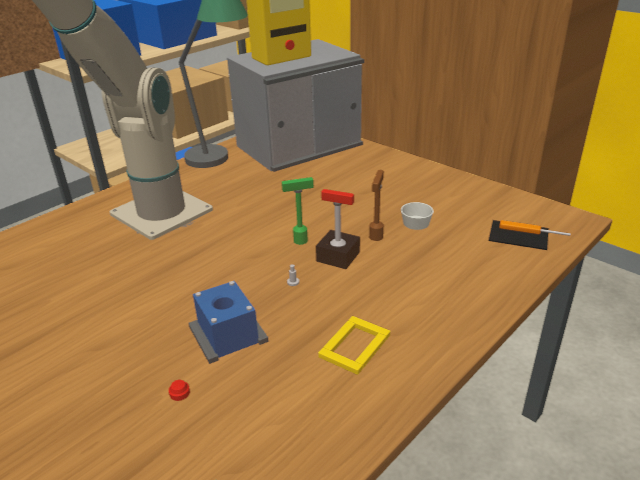

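View pics/top0.png

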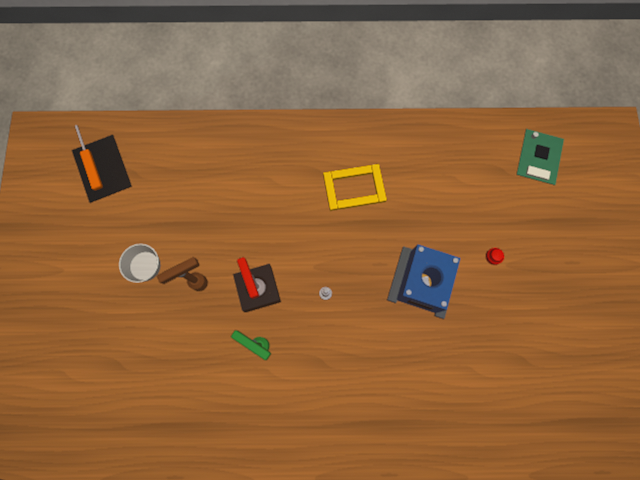

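The scene shows three T-drivers: green (scene 298,186 / top 251,345), red on steel in the black stand (338,197 / 247,278), and brown (378,181 / 180,270). By the description, the red one in the stand is meant. The blue casting's bore is at top 432,277. I'll crop in and measure both from the depth images and by triangulation.

```bash
python3 - <<'E'
from h import *
np.set_printoptions(precision=1,suppress=True)
for n in("scene","top"):
    I=cv2.imread(f"pics/{n}0.png").astype(int);D=np.load(f"{n}0.npy");P=cloud(n,D);b,g,r=I[...,0],I[...,1],I[...,2]
    z=P[...,2]
    m=(r>110)&(g<60)&(b<60)&(z>120)&(D>0)
    q=P[m];top=q[q[:,2]>np.percentile(q[:,2],60)-4]
    (c,s,a)=cv2.minAreaRect(top[:,:2].astype(np.float32));print(n,"red",m.sum(),np.percentile(q[:,2],[2,50,98]),q.mean(0),c,s,a)
    m=(b>r+30)&(b>g+10)&(z>70)&(z<100)&(D>0)
    rg=P[...,1]; m&=(rg>-350)&(rg<-80)&(P[...,0]>200)
    q=P[m];t=q[abs(q[:,2]-np.median(q[:,2]))<4];print("blue z",np.median(q[:,2]),cv2.minAreaRect(t[:,:2].astype(np.float32)))
    for nm,(lo,hi) in {"stand":(38,52)}.items():
        m=(I.max(-1)<60)&(z>lo)&(z<hi)&(abs(P[...,1]-130)<120)&(P[...,0]>200);t=P[m];print(nm,m.sum(),np.median(t[:,2]),cv2.minAreaRect(t[:,:2].astype(np.float32)))
I=cv2.imread("pics/top0.png");J=cv2.imread("pics/scene0.png")
L=[cv2.resize(x,(400,300),interpolation=cv2.INTER_CUBIC) for x in(I[240:330,200:320],I[235:325,375:495],J[170:275,270:410],J[275:365,170:290])]
cv2.imwrite("pics/crop.png",np.vstack([np.hstack(L[:2]),np.hstack(L[2:])]))
E
```

```text
scene red 396 [153.2 170.  356.5] [443.3 200.5 194.6] (271.2469482421875, 312.891357421875) (65.01290893554688, 644.9783935546875) 56.189266204833984
blue z 83.06109622040714 ((527.3482055664062, -208.4512176513672), (90.90937805175781, 114.7252426147461), 70.9434585571289)
stand 33 40.45221203503763 ((518.03955078125, 144.98760986328125), (77.50884246826172, 72.80987548828125), 17.061437606811523)
top red 367 [160.4 176.3 179.3] [513.3 151.5 175.4] (514.6629638671875, 152.7163543701172) (75.34638977050781, 14.793975830078125) 21.01095962524414
blue z 84.55960411208514 ((526.5620727539062, -204.3265380859375), (90.91238403320312, 110.3147201538086), 71.08843231201172)
stand 962 44.64507495580682 ((513.882080078125, 151.978515625), (79.61480712890625, 77.4561996459961), 15.806634902954102)
```

View pics/crop.png

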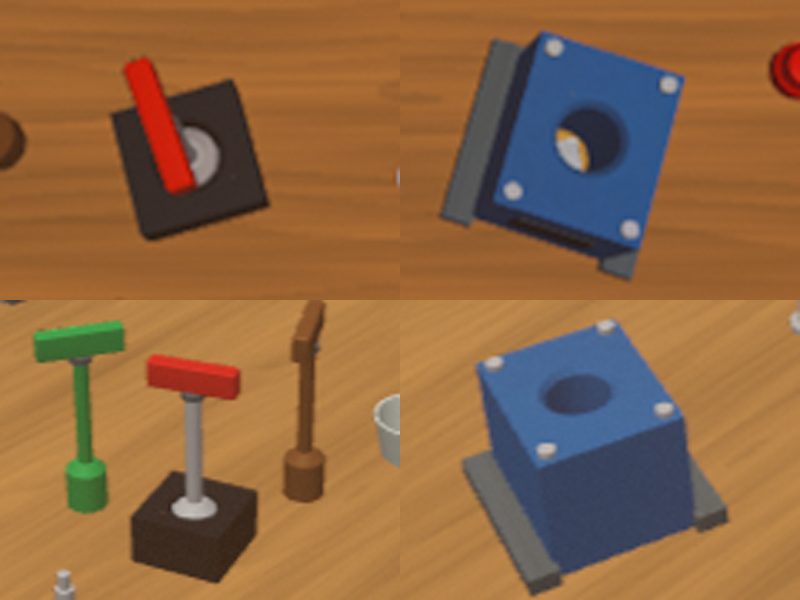

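Checks out: the steel driver with the red bar is at about (514, 152), top z ≈ 177 and yaw ≈ 21°. The casting is centred near (527, -206) with its top at 84. Next I'll go over the casting for a wrist view.

```bash
python3 -m crank '[[[2.5,3.8,1],-0.4],[[2.5,3.8,1],-0.4],[[2.5,3.8,1],-0.4],[[2.5,3.8,1],-0.4],[[2.5,3.8,1],-0.4],[[2.5,3.8,1],-0.4],[[2.5,3.8,1],-0.4],[[2.5,3.8,1],-0.4],[[2.5,3.8,1],-0.4],[[2.5,3.8,1],-0.4]]' 0; python3 -m crank '[[[0,0,0],0],[[0,0,0],0],[[0,0,0],0],[[0,0,0],0]]'
python3 - <<'E'
from h import *
k=K("wrist");I,D=robot.grab_frame("wrist");cv2.imwrite("pics/w1.png",I);np.savez("w1.npz",D=D,k=np.array(k[:3]),T=k[3])
print(k)
P=cloud("wrist",D,k);b,g,r=[I[...,i].astype(int) for i in range(3)]
m=(b>r+30)&(b>g+10)&(P[...,2]>70)&(P[...,2]<100)&(D>0);q=P[m];print(np.median(q[:,2]),cv2.minAreaRect(q[:,:2].astype(np.float32)))
for (u,v) in [(432.6,276.1)]:
  pass
print(tri([ray("top",432.6,276.1),ray("scene",223.1,303.2)]))
E
```

```text
clock: 1.4
eef_pos: [526.7, -207.1, 305.7]
eef_rot: [[-0.0, 0.933, 0.36], [0.0, 0.36, -0.933], [-1.0, -0.0, -0.0]]
force: [0.3, -0.2, -0.7]
finger_gap: 94.1
clock: 1.9
eef_pos: [525.4, -209.6, 305.3]
eef_rot: [[-0.001, 0.933, 0.359], [-0.0, 0.359, -0.933], [-1.0, -0.001, -0.0]]
force: [0.7, -0.1, -0.3]
finger_gap: 94.5
(np.float64(347.3120348070418), 316.4204224565963, 236.65448360050107, array([[ 3.59047463e-01,  8.93101047e-01,  2.71026639e-01,
         6.05179042e+02],
       [-9.33319301e-01,  3.43587670e-01,  1.04223776e-01,
        -1.80990050e+02],
       [-3.90478689e-05, -2.90375675e-01,  9.56912726e-01,
         4.83435457e+02],
       [ 0.00000000e+00,  0.00000000e+00,  0.00000000e+00,
         1.00000000e+00]]))
83.86857041233657 ((527.71142578125, -207.27760314941406), (90.10270690917969, 110.12400817871094), 70.94635772705078)
[ 527.68233783 -208.07872383   80.66829415]
```

View pics/w1.png

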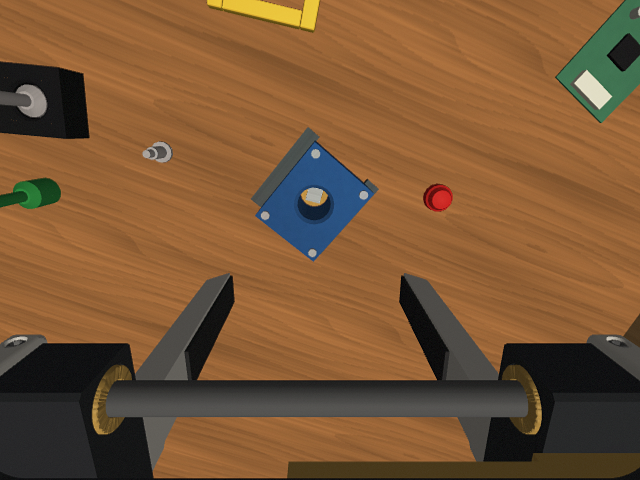

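The wrist view shows the casting (bore at 315,203), the stand at 30,100, the plunger at 160,152 and the button at 438,197. Next I'll put the wrist camera right over the bore, to get a second fix and to see the nut's angle.

```bash
python3 -m crank '[[[-1.6,-0.5,-3.6],0],[[-1.6,-0.5,-3.6],0],[[-1.6,-0.5,-3.6],0],[[-1.6,-0.6,-3.6],0],[[-1.6,-0.6,-3.6],0],[[0,0,0],0],[[0,0,0],0],[[0,0,0],0],[[0,0,0],0]]'
python3 - <<'E'
from h import *
np.set_printoptions(precision=2,suppress=True)
k=K("wrist");I,D=robot.grab_frame("wrist");cv2.imwrite("pics/w2.png",I);np.savez("w2.npz",D=D,k=np.array(k[:3]),T=k[3])
print(robot.sense()["eef_pos"])
for nm in("w1","w2"):
    z=np.load(nm+".npz");D=z["D"];k=(*z["k"],z["T"]);I=cv2.imread(f"pics/{nm}.png");P=cloud("wrist",D,k)
    b,g,r=[I[...,i].astype(int) for i in range(3)]
    m=(b>r+30)&(b>g+10)&(P[...,2]>78)&(P[...,2]<92)&(D>0);q=P[m];print(nm,np.median(q[:,2]),cv2.minAreaRect(q[:,:2].astype(np.float32)))
    cs,h=cv2.findContours(m.astype(np.uint8),cv2.RETR_CCOMP,cv2.CHAIN_APPROX_NONE)
    for c,hh in zip(cs,h[0]):
        if hh[3]>=0 and cv2.contourArea(c)>150:
            e=cv2.fitEllipse(c);print("hole",e)
            o,d=ray("wrist",*e[0],k);print("at z=84:",o+d*(84-o[2])/d[2])
            if nm=="w2":
                u,v=map(int,e[0]);cr=I[v-40:v+40,u-50:u+50];cv2.imwrite("pics/nut.png",cv2.resize(cr,(800,640))[:600]);print("crop origin",u-50,v-40)
E
```

```text
clock: 3.08
eef_pos: [447.4, -235.5, 126.5]
eef_rot: [[0.002, 0.932, 0.361], [-0.001, 0.361, -0.932], [-1.0, 0.002, 0.002]]
force: [-0.6, 0.1, 0.9]
finger_gap: 94.0
[ 447.12 -235.42  126.31]
w1 83.88467984382038 ((527.7040405273438, -207.27870178222656), (90.09004974365234, 110.08333587646484), 70.98178100585938)
hole ((313.6575927734375, 203.15191650390625), (33.243621826171875, 33.824092864990234), 95.9142837524414)
at z=84: [ 529.04 -206.81   84.  ]
w2 83.89669704095834 ((527.5914916992188, -207.2224884033203), (90.46051788330078, 110.17616271972656), 70.90679931640625)
hole ((314.00408935546875, 224.66075134277344), (16.449230194091797, 17.386842727661133), 6.463773727416992)
at z=84: [ 471.84 -226.4    84.  ]
crop origin 264 184
hole ((223.90211486816406, 151.15513610839844), (18.13894271850586, 18.86650848388672), 110.95519256591797)
at z=84: [ 495.52 -157.58   84.  ]
crop origin 173 111
hole ((414.0454406738281, 109.90774536132812), (18.049379348754883, 20.37706184387207), 54.317203521728516)
at z=84: [ 559.72 -256.69   84.  ]
crop origin 364 69
hole ((317.51171875, 130.0657501220703), (63.34210205078125, 66.25164794921875), 179.29183959960938)
at z=84: [ 528.06 -207.     84.  ]
crop origin 267 90
hole ((321.6268005371094, 20.64081573486328), (19.347509384155273, 23.215862274169922), 4.0969672203063965)
at z=84: [ 583.44 -187.92   84.  ]Traceback (most recent call last):
  File "<stdin>", line 15, in <module>
cv2.error: OpenCV(4.12.0) /io/opencv/modules/imgproc/src/resize.cpp:4208: error: (-215:Assertion failed) !ssize.empty() in function 'resize'
```

View pics/nut.png

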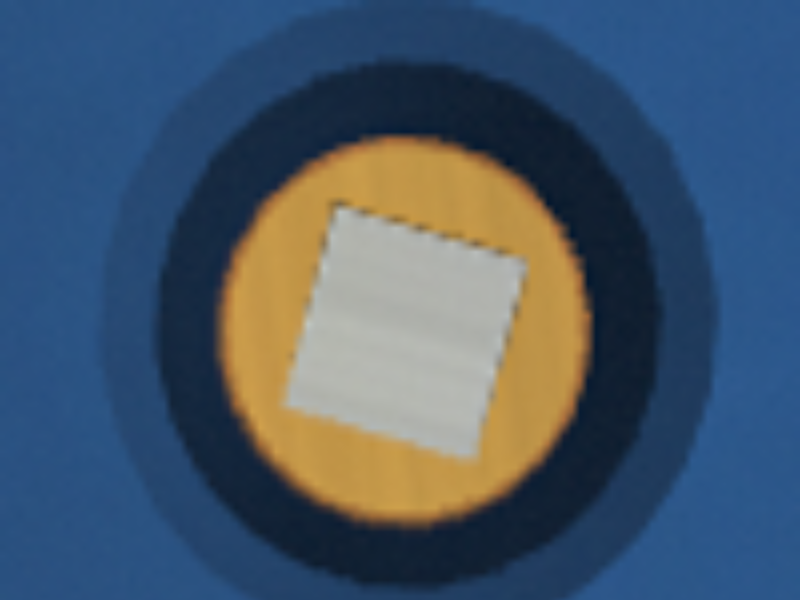

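The nut is plainly visible, with crop corners at (335,204), (526,260), (477,460) and (285,406). That gives me its angle as a prior for the feel. I'll compute its position and yaw now.

```bash
python3 - <<'E'
from h import *
np.set_printoptions(precision=2,suppress=True)
z=np.load("w2.npz");k=(*z["k"],z["T"]);Q=[]
for x,y in [(335,204),(526,260),(477,460),(285,406)]:
    o,d=ray("wrist",267+x/8-.5+.06,90+y/8-.5+.06,k);Q.append((o+d*(18-o[2])/d[2])[:2])
Q=np.array(Q);print(Q,Q.mean(0))
for i in range(4):
    e=Q[(i+1)%4]-Q[i];print(np.hypot(*e),np.degrees(np.arctan2(e[1],e[0]))%90)
# two-view bore height
z1=np.load("w1.npz");k1=(*z1["k"],z1["T"])
print(tri([ray("wrist",313.66,203.15,k1),ray("wrist",317.5,130.07,k)]))
E
```

```text
[[ 536.39 -196.48]
 [ 538.31 -215.79]
 [ 518.91 -218.33]
 [ 516.84 -198.6 ]] [ 527.61 -207.3 ]
19.406606114352257 5.700856790960941
19.57189260364811 7.45534137099645
19.844264832812993 5.991095680235844
19.663906283134867 6.172376161944661
[ 528.11 -207.06   79.18]
```

```bash
python3 -m crank '[[[0,0,4.5],0],[[0.7,4.3,4.5],0],[[0.7,4.3,4.5],0],[[0.7,4.3,0],0],[[0.7,4.3,0],0],[[0.8,4.3,0],0],[[0.8,4.3,0],0],[[0.8,4.3,0],0],[[0.8,4.3,0],0],[[0.8,4.4,0],0]]' ; python3 -m crank '[[[0,0,0],0],[[0,0,0],0],[[0,0,0],0],[[0,0,0],0]]'
python3 - <<'E'
from h import *
np.set_printoptions(precision=2,suppress=True)
k=K("wrist");I,D=robot.grab_frame("wrist");cv2.imwrite("pics/w3.png",I);np.savez("w3.npz",D=D,k=np.array(k[:3]),T=k[3])
P=cloud("wrist",D,k);b,g,r=[I[...,i].astype(int) for i in range(3)]
m=(r>110)&(g<60)&(b<60)&(P[...,2]>140)&(P[...,2]<190)&(D>0)
n,l,s,c=cv2.connectedComponentsWithStats(m.astype(np.uint8));i=1+np.argmax(s[1:,4]);q=P[l==i];zt=np.percentile(q[:,2],80);t=q[q[:,2]>zt-4]
print(s[i],zt,cv2.minAreaRect(t[:,:2].astype(np.float32)))
m=(I.max(-1)<70)&(P[...,2]>40)&(P[...,2]<50)&(abs(P[...,0]-514)<60)&(abs(P[...,1]-152)<60);print(cv2.minAreaRect(P[m][:,:2].astype(np.float32)))
E
```

```text
clock: 4.38
eef_pos: [514.4, 153.9, 260.8]
eef_rot: [[0.001, 0.933, 0.361], [0.0, 0.361, -0.933], [-1.0, 0.001, 0.0]]
force: [-0.4, -0.4, 0.1]
finger_gap: 94.1
clock: 4.88
eef_pos: [514.2, 151.1, 260.4]
eef_rot: [[0.0, 0.933, 0.359], [-0.0, 0.359, -0.933], [-1.0, 0.0, 0.0]]
force: [0.1, 0.8, -0.2]
finger_gap: 94.0
[ 306  195   21   90 1692] 176.35869860877412 ((515.7703247070312, 150.2989959716797), (74.13716888427734, 15.679397583007812), 20.795969009399414)
((515.5516967773438, 150.2781982421875), (80.43089294433594, 79.46939086914062), 15.861964225769043)
```

View pics/w3.png

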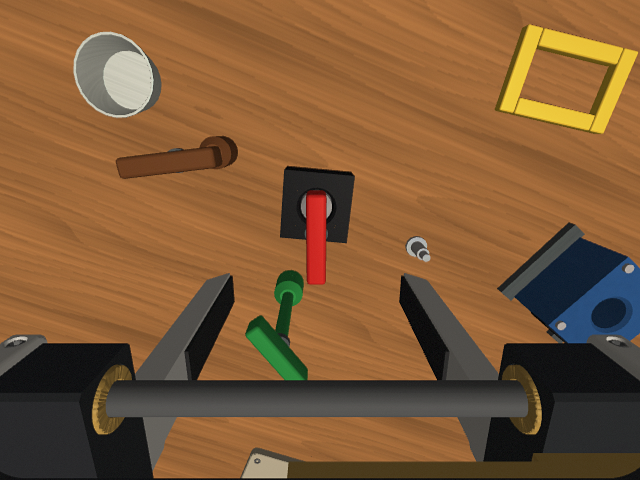

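Handle centre (515.5, 151), top z 176.5, yaw 20.8°, directly over the stand centre, so the driver is upright. I'll descend and grip.

```bash
python3 -m crank '[[[0.1,0,-3],0],[[0,0,-3],0],[[0,0,-2.5],0],[[0,0,-1.5],0],[[0,0,-1.4],0],[[0,0,0],0],[[0,0,0],0]]' ; python3 -m crank '[[[0,0,0],0],[[0,0,0],0],[[0,0,0],0],[[0,0,0],0],[[0,0,0],0],[[0,0,0],0],[[0,0,0],0],[[0,0,0],0]]' 1 50
```

```text
clock: 5.8
eef_pos: [515.7, 152.6, 146.9]
eef_rot: [[0.001, 0.933, 0.361], [0.0, 0.361, -0.933], [-1.0, 0.001, 0.0]]
force: [-0.1, 0.2, -0.1]
finger_gap: 94.0
clock: 6.8
eef_pos: [515.1, 152.4, 146.3]
eef_rot: [[-0.0, 0.933, 0.361], [-0.0, 0.361, -0.933], [-1.0, -0.0, 0.0]]
force: [0.4, -0.6, 0.3]
finger_gap: 17.5
```

```bash
python3 -m crank '[[[0,0,0.5],0],[[0,0,1.5],0],[[0,0,2],0],[[0,0,2],0],[[0,0,2],0],[[0,0,2],0],[[0,0,2],0],[[0,0,0],0],[[0,0,0],0],[[0,0,0],0]]'
python3 - <<'E'
from h import *
np.set_printoptions(precision=2,suppress=True)
s=robot.sense();print(s["eef_pos"],s["force"],s["wrist_torque"],s["finger_gap"],s["joint_pos"])
I,D=robot.grab_frame("scene");cv2.imwrite("pics/s4.png",I);I=I[80:260,240:480];cv2.imwrite("pics/s4c.png",cv2.resize(I,(720,540)))
E
```

```text
clock: 8.05
eef_pos: [514.4, 152.1, 265.4]
eef_rot: [[-0.002, 0.933, 0.361], [-0.001, 0.361, -0.933], [-1.0, -0.002, -0.0]]
force: [-0.7, -0.4, -4.6]
finger_gap: 15.6
[514.42 152.12 265.39] [-0.66 -0.4  -4.55] [ 0.01  0.03 -0.05] 15.623413019107073 [-0.28  0.4  -0.09  1.75  0.04  0.99 -1.58]
```

View pics/s4c.png

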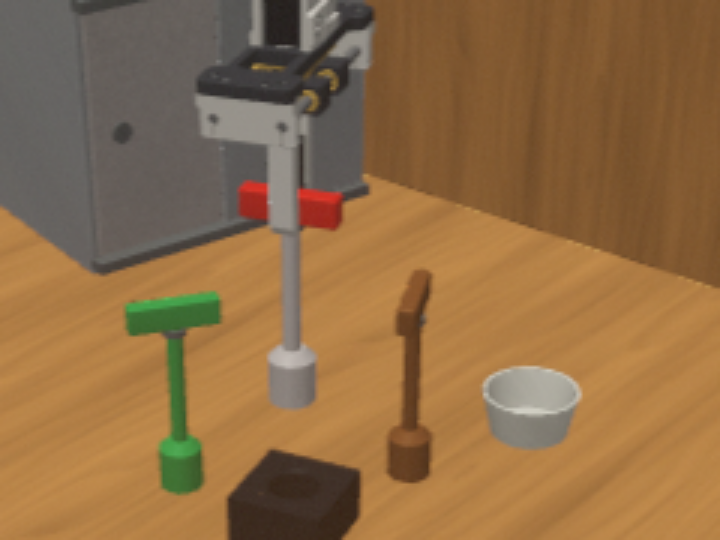

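The driver is held upright and clear of the stand, with a weight of about 4.6 N. The top and wrist cameras disagree by about 2.5 mm in y. Since the gripped handle must be centred at the TCP, I'll calibrate both cameras against it.

```bash
python3 - <<'E'
from h import *
np.set_printoptions(precision=2,suppress=True)
E=[]
for n in("wrist","top","scene"):
    k=K(n);E.append(robot.sense()["eef_pos"]);I,D=robot.grab_frame(n);cv2.imwrite(f"pics/{n}5.png",I)
    P=cloud(n,D,k);b,g,r=[I[...,i].astype(int) for i in range(3)]
    m=(r>90)&(g<60)&(b<60)&(P[...,2]>255)&(P[...,2]<305)&(D>0)&(abs(P[...,0]-514)<70)&(abs(P[...,1]-152)<70)
    q=P[m];c,s,a=cv2.minAreaRect(q[:,:2].astype(np.float32));c=np.array(c)
    print(n,m.sum(),np.percentile(q[:,2],[5,50,95]),c,s,a)
    # steel shaft/socket
    m=(abs(P[...,0]-514)<30)&(abs(P[...,1]-152)<30)&(P[...,2]>110)&(P[...,2]<163)&(D>0);q=P[m];print(" socket",m.sum(),q.min(0),q.max(0))
print(np.mean(E,0))
E
```

```text
wrist 4513 [292.97 294.74 295.8 ] [515.63 150.52] (75.33454895019531, 15.84919261932373) 21.14129638671875
 socket 708 [500.58 132.14 121.65] [533.42 168.39 162.96]Traceback (most recent call last):
  File "<stdin>", line 9, in <module>
    return _quantile_unchecked(
        a, q, axis, out, overwrite_input, method, keepdims, weights)
    return _ureduce(a,
                    func=_quantile_ureduce_func,
    ...<5 lines>...
                    overwrite_input=overwrite_input,
                    method=method)
    r = func(a, **kwargs)
    result = _quantile(arr,
                       quantiles=q,
    ...<2 lines>...
                       out=out,
                       weights=wgt)
    slices_having_nans = np.isnan(arr[-1, ...])
                                  ~~~^^^^^^^^^
IndexError: index -1 is out of bounds for axis 0 with size 0
```

The wrist camera shows the held handle at (515.6, 150.5) against a commanded TCP of (515.2, 152.6), so its bias is about 2 mm. Working relatively within that camera, the bore is (+12.1, -357.8) away and the yaw difference is -14.8°.

```bash
python3 -m crank '[[[0.1,-1.6,0],-0.8],[[0.1,-3.8,0],-1.5],[[0.1,-3.8,0],-1.5],[[0.1,-3.8,0],-1.5],[[0.1,-3.8,0],-1.5],[[0.1,-3.8,0],-1.5],[[0.1,-3.8,0],-1.5],[[0.1,-3.8,0],-1.5],[[0.2,-3.8,0],-1.5],[[0.2,-3.8,0],-2]]' ; python3 -m crank '[[[0,0,0],0],[[0,0,0],0],[[0,0,0],0],[[0,0,0],0],[[0,0,0],0]]'
python3 - <<'E'
from h import *
np.set_printoptions(precision=2,suppress=True)
k=K("wrist");I,D=robot.grab_frame("wrist");cv2.imwrite("pics/w6.png",I);P=cloud("wrist",D,k);b,g,r=[I[...,i].astype(int) for i in range(3)]
m=(r>90)&(g<60)&(b<60)&(P[...,2]>255)&(P[...,2]<305)&(D>0);q=P[m];print("handle",cv2.minAreaRect(q[:,:2].astype(np.float32)))
m=(b>r+30)&(b>g+10)&(P[...,2]>78)&(P[...,2]<92)&(D>0);q=P[m];print("case",np.median(q[:,2]),cv2.minAreaRect(q[:,:2].astype(np.float32)))
m=(b<r+30)&(D>0)&(P[...,2]>115)&(P[...,2]<160)&(abs(P[...,0]-527)<30)&(abs(P[...,1]+207)<30);q=P[m];print("sock",q.min(0),q.max(0))
s=robot.sense();print(s["eef_pos"],s["force"],s["wrist_torque"],s["joint_pos"])
cv2.imwrite("pics/w6c.png",I[80:320,180:460].repeat(2,0).repeat(2,1))
E
```

```text
clock: 9.45
eef_pos: [526.3, -208.2, 266.2]
eef_rot: [[-0.0, 0.994, 0.108], [-0.001, 0.108, -0.994], [-1.0, -0.001, 0.0]]
force: [0.6, 0.5, -4.1]
finger_gap: 15.7
clock: 10.07
eef_pos: [527.3, -205.1, 266.4]
eef_rot: [[0.0, 0.994, 0.111], [0.0, 0.111, -0.994], [-1.0, 0.0, 0.0]]
force: [-0.8, 1.4, -4.3]
finger_gap: 15.6
handle ((527.8450927734375, -206.98135375976562), (76.1633529663086, 15.851991653442383), 6.231043815612793)
case 83.91272711766368 ((527.6227416992188, -207.51351928710938), (90.46224212646484, 110.17457580566406), 70.9616928100586)
sock [ 516.06 -224.88  123.45] [ 546.26 -188.93  159.96]
[ 527.25 -205.2   266.37] [-0.1  -0.39 -4.96] [0.08 0.03 0.05] [ 0.28  0.44  0.06  1.68 -0.03  1.02 -1.11]
```

View pics/w6c.png

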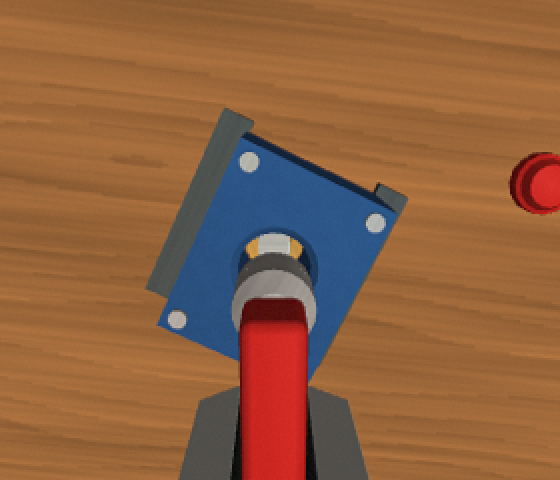

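The socket is aligned over the bore to within 0.5 mm and 0.3° (nut flats and handle both appear square at 275,245). I'll lower it into the chamfer and check the force.

```bash
python3 -m crank '[[[0,0,-1],0],[[0,0,-1],0],[[0,0,-1],0],[[0,0,-0.5],0],[[0,0,-0.3],0],[[0,0,-0.3],0],[[0,0,-0.2],0],[[0,0,-0.2],0],[[0,0,0],0]]'; python3 -m crank '[[[0,0,-0.3],0],[[0,0,-0.3],0],[[0,0,-0.3],0],[[0,0,-0.3],0],[[0,0,-0.3],0],[[0,0,0],0]]'
```

```text
clock: 11.25
eef_pos: [527.1, -205.6, 221.2]
eef_rot: [[-0.0, 0.994, 0.11], [0.0, 0.11, -0.994], [-1.0, -0.0, -0.0]]
force: [-0.1, 0.2, -3.8]
finger_gap: 15.6
clock: 12.0
eef_pos: [527.0, -205.5, 206.0]
eef_rot: [[-0.001, 0.994, 0.11], [0.0, 0.11, -0.994], [-1.0, -0.001, -0.0]]
force: [0.2, -0.5, -4.3]
finger_gap: 15.4
```

```bash
python3 -m crank '[[[0,0,-0.5],0],[[0,0,-0.5],0],[[0,0,-0.5],0],[[0,0,-0.5],0],[[0,0,-0.5],0],[[0,0,-0.5],0],[[0,0,-0.5],0],[[0,0,-0.5],0],[[0,0,-0.2],0],[[0,0,0],0]]'; python3 -m crank '[[[0,0,-0.1],0],[[0,0,-0.1],0],[[0,0,-0.1],0],[[0,0,-0.1],0],[[0,0,-0.1],0],[[0,0,0],0]]'
```

```text
clock: 13.25
eef_pos: [527.1, -205.6, 164.2]
eef_rot: [[-0.0, 0.994, 0.11], [0.0, 0.11, -0.994], [-1.0, -0.0, -0.0]]
force: [0.1, 0.0, -3.7]
finger_gap: 16.0
clock: 14.0
eef_pos: [527.1, -205.6, 159.2]
eef_rot: [[-0.0, 0.994, 0.11], [0.0, 0.11, -0.994], [-1.0, -0.0, -0.0]]
force: [-0.4, 0.9, -4.5]
finger_gap: 15.7
```

```bash
python3 -m crank '[[[0,0,-0.1],0],[[0,0,-0.1],0],[[0,0,0],0]]'; python3 -m crank '[[[0,0,-0.1],0],[[0,0,-0.1],0],[[0,0,0],0]]'
```

```text
clock: 14.38
eef_pos: [527.1, -205.6, 157.2]
eef_rot: [[-0.0, 0.994, 0.11], [0.0, 0.11, -0.994], [-1.0, -0.0, -0.0]]
force: [-0.1, -0.4, -3.7]
finger_gap: 15.7
clock: 14.75
eef_pos: [527.1, -205.6, 155.2]
eef_rot: [[-0.0, 0.994, 0.11], [0.0, 0.11, -0.994], [-1.0, -0.0, -0.0]]
force: [0.9, -0.5, -4.5]
finger_gap: 15.7
```

No contact force 4 mm below the nut top, so the socket is over the nut. I'll carry on to the bottom gently.

```bash
python3 -m crank '[[[0,0,-0.1],0],[[0,0,-0.1],0],[[0,0,-0.1],0],[[0,0,-0.1],0],[[0,0,-0.1],0],[[0,0,0],0]]';python3 -m crank '[[[0,0,-0.1],0],[[0,0,-0.1],0],[[0,0,-0.1],0],[[0,0,0],0],[[0,0,0],0]]'; python3 -m crank '[[[0,0,-0.1],0],[[0,0,0],0],[[0,0,0],0]]'
```

```text
clock: 15.5
eef_pos: [527.1, -205.6, 150.2]
eef_rot: [[-0.0, 0.994, 0.11], [0.0, 0.11, -0.994], [-1.0, -0.0, -0.0]]
force: [-0.2, 1.1, -4.5]
finger_gap: 16.0
clock: 16.12
eef_pos: [527.2, -205.7, 147.3]
eef_rot: [[0.0, 0.994, 0.11], [-0.0, 0.11, -0.994], [-1.0, 0.0, 0.0]]
force: [0.2, -0.3, -4.6]
finger_gap: 15.5
clock: 16.5
eef_pos: [527.1, -205.7, 146.3]
eef_rot: [[0.0, 0.994, 0.11], [-0.0, 0.11, -0.994], [-1.0, 0.0, 0.0]]
force: [0.0, -1.0, -4.0]
finger_gap: 15.5
```

```bash
python3 -m crank '[[[0,0,-0.1],0],[[0,0,0],0],[[0,0,0],0]]';python3 -m crank '[[[0,0,-0.05],0],[[0,0,0],0],[[0,0,0],0]]'; python3 -m crank '[[[0,0,-0.05],0],[[0,0,0],0],[[0,0,0],0],[[0,0,0],0]]'; python3 -c "
from plant import robot;s=robot.sense();print(s['force'],s['wrist_torque'],s['joint_pos'])"
```

```text
clock: 16.88
eef_pos: [527.1, -205.6, 145.3]
eef_rot: [[-0.0, 0.994, 0.11], [-0.0, 0.11, -0.994], [-1.0, -0.0, 0.0]]
force: [-0.5, 0.5, -3.9]
finger_gap: 15.7
clock: 17.25
eef_pos: [527.1, -205.6, 144.8]
eef_rot: [[-0.0, 0.994, 0.11], [0.0, 0.11, -0.994], [-1.0, -0.0, -0.0]]
force: [-0.4, -0.5, -4.1]
finger_gap: 15.8
clock: 17.75
eef_pos: [527.3, -205.6, 144.4]
eef_rot: [[0.0, 0.994, 0.11], [-0.0, 0.11, -0.994], [-1.0, 0.0, 0.0]]
force: [0.3, -0.2, -1.6]
finger_gap: 15.7
[ 0.27121078 -0.15664184 -1.60216185] [ 0.12029637  0.08335482 -0.00309773] [ 0.29300025  0.58404766  0.04475599  1.8209377  -0.03674931  0.73709998
 -1.10263634]
```

Seated (the weight is starting to be carried by the nut at TCP z 144.4). Now turning clockwise while watching the wrist torque.

```bash
cat > tq.py <<'E'
from h import *
T=[];F=[]
for i in range(5): s=robot.sense();T.append(s["wrist_torque"]);F.append(s["force"]);robot.grab_frame("wrist")
R=s["eef_rot"];print("yaw",round(np.degrees(np.arctan2(R[1,1],R[0,1])),2),"tz",np.round(np.mean(T,0),3),np.round(np.std(T,0)[2],3),"F",np.round(np.mean(F,0),2),"z",s["eef_pos"].round(1),"t",round(s["clock"],2),"j7",s["joint_pos"][6].round(2))
E
python3 tq.py
python3 -m crank '[[[0,0,0],-2],[[0,0,0],-2],[[0,0,0],-2],[[0,0,0],-2],[[0,0,0],-2]]' >/dev/null; python3 tq.py
python3 -m crank '[[[0,0,0],-2],[[0,0,0],-2],[[0,0,0],-1],[[0,0,0],0]]'>/dev/null; python3 tq.py
```

```text
yaw 6.34 tz [ 0.085  0.075 -0.002] 0.026 F [-0.01 -0.19 -1.48] z [ 527.2 -205.7  144.4] t 17.95 j7 -1.1
yaw -3.65 tz [0.203 0.134 0.082] 0.036 F [-0.43  0.55  0.36] z [ 527.2 -205.5  144.4] t 18.82 j7 -1.24
yaw -8.66 tz [0.34  0.152 0.068] 0.033 F [-0.28  0.9   1.55] z [ 527.2 -205.6  144.4] t 19.57 j7 -1.3
```

```bash
for i in 1; do python3 -m crank '[[[0,0,0],-2],[[0,0,0],-2],[[0,0,0],0]]' >/dev/null; python3 tq.py
python3 -m crank '[[[0,0,0],-2],[[0,0,0],0]]'>/dev/null; python3 tq.py
python3 -m crank '[[[0,0,0],-2],[[0,0,0],0]]'>/dev/null; python3 tq.py
python3 -m crank '[[[0,0,0],-2],[[0,0,0],0]]'>/dev/null; python3 tq.py; done
```

```text
yaw -12.65 tz [0.389 0.113 0.074] 0.049 F [-0.13  0.84  2.84] z [ 527.2 -205.6  144.3] t 20.2 j7 -1.36
yaw -14.66 tz [0.447 0.12  0.073] 0.015 F [0.08 0.96 3.36] z [ 527.2 -205.6  144.3] t 20.7 j7 -1.38
yaw -16.66 tz [0.451 0.11  0.072] 0.028 F [-0.2   0.82  4.05] z [ 527.2 -205.6  144.4] t 21.2 j7 -1.41
yaw -18.66 tz [0.451 0.105 0.09 ] 0.02 F [-0.43  0.84  4.  ] z [ 527.2 -205.6  144.3] t 21.7 j7 -1.44
```

```bash
python3 -m crank '[[[0,0,0],-2],[[0,0,0],0]]' >/dev/null; python3 tq.py
python3 -m crank '[[[0,0,0],-2],[[0,0,0],0]]'>/dev/null; python3 tq.py
```

```text
yaw -20.66 tz [0.47  0.076 0.078] 0.012 F [-0.25  1.27  4.38] z [ 527.2 -205.6  144.3] t 22.2 j7 -1.47
yaw -22.65 tz [0.476 0.081 0.048] 0.013 F [0.16 1.14 4.98] z [ 527.2 -205.6  144.3] t 22.7 j7 -1.49
```

```bash
python3 -m crank '[[[0,0,0],-2],[[0,0,0],0]]' >/dev/null; python3 tq.py
python3 -m crank '[[[0,0,0],-1],[[0,0,0],0]]'>/dev/null; python3 tq.py
```

```text
yaw -24.72 tz [0.485 0.045 0.056] 0.017 F [-0.06  1.08  4.89] z [ 527.2 -205.6  144.3] t 23.2 j7 -1.52
yaw -25.72 tz [0.506 0.044 0.073] 0.017 F [0.07 1.44 5.04] z [ 527.2 -205.6  144.3] t 23.7 j7 -1.53
```

```bash
python3 -m crank '[[[0,0,0],-2],[[0,0,0],0]]' >/dev/null; python3 tq.py
python3 -m crank '[[[0,0,0],-2],[[0,0,0],0]]'>/dev/null; python3 tq.py
```

```text
yaw -27.76 tz [0.509 0.052 0.084] 0.014 F [-0.22  0.68  5.02] z [ 527.2 -205.6  144.3] t 24.2 j7 -1.56
yaw -29.78 tz [0.486 0.013 0.084] 0.031 F [0.08 0.99 5.47] z [ 527.2 -205.6  144.3] t 24.7 j7 -1.59
```

```bash
python3 -m crank '[[[0,0,0],-2],[[0,0,0],0]]' >/dev/null; python3 tq.py
python3 -m crank '[[[0,0,0],-1],[[0,0,0],0]]'>/dev/null; python3 tq.py
```

```text
yaw -31.8 tz [0.463 0.056 0.056] 0.027 F [-0.02  1.04  5.24] z [ 527.2 -205.6  144.3] t 25.2 j7 -1.61
yaw -32.8 tz [0.496 0.036 0.103] 0.016 F [-0.19  0.85  4.81] z [ 527.2 -205.6  144.3] t 25.7 j7 -1.63
```

```bash
python3 - <<'E'
from h import *
k=K("wrist");I,D=robot.grab_frame("wrist");cv2.imwrite("pics/w7.png",I);P=cloud("wrist",D,k);b,g,r=[I[...,i].astype(int) for i in range(3)]
m=(r>90)&(g<60)&(b<60)&(P[...,2]>130)&(P[...,2]<190)&(D>0)&(abs(P[...,0]-527)<60)&(abs(P[...,1]+207)<60);q=P[m];print("handle",np.median(q[:,2]),cv2.minAreaRect(q[:,:2].astype(np.float32)))
E
python3 -m crank '[[[0,0,0],-1],[[0,0,0],0]]'>/dev/null; python3 tq.py
```

```text
handle 173.5677942716835 ((527.7437744140625, -207.77392578125), (15.976114273071289, 76.08717346191406), 57.04318618774414)
yaw -33.8 tz [0.492 0.024 0.064] 0.023 F [0.09 1.42 5.07] z [ 527.2 -205.6  144.3] t 26.25 j7 -1.64
```

No slip: the handle yaw (-33.0°) matches the tool yaw (-32.8°). Continuing.

```bash
python3 -m crank '[[[0,0,0],-1.5],[[0,0,0],0]]' >/dev/null; python3 tq.py
python3 -m crank '[[[0,0,0],-1.5],[[0,0,0],0]]'>/dev/null; python3 tq.py
```

```text
yaw -35.31 tz [0.513 0.043 0.079] 0.017 F [-0.23  1.    5.13] z [ 527.2 -205.6  144.3] t 26.75 j7 -1.66
yaw -36.8 tz [0.471 0.018 0.145] 0.032 F [-0.39  0.96  5.33] z [ 527.2 -205.6  144.3] t 27.25 j7 -1.68
```

```bash
python3 -m crank '[[[0,0,0],-1.5],[[0,0,0],0]]' >/dev/null; python3 tq.py
python3 -m crank '[[[0,0,0],-1],[[0,0,0],0]]'>/dev/null; python3 tq.py
```

```text
yaw -38.28 tz [0.477 0.013 0.188] 0.023 F [-0.26  1.03  5.25] z [ 527.2 -205.6  144.3] t 27.75 j7 -1.7
yaw -39.27 tz [0.501 0.021 0.275] 0.04 F [-0.27  1.    4.95] z [ 527.2 -205.6  144.3] t 28.25 j7 -1.71
```

Torque is rising at about 0.09 N m per degree, which matches the stud. One more degree gives about 0.35.

```bash
python3 -m crank '[[[0,0,0],-0.9],[[0,0,0],0],[[0,0,0],0]]' >/dev/null; python3 tq.py; python3 tq.py
```

```text
yaw -40.15 tz [0.473 0.004 0.324] 0.031 F [0.52 1.08 5.58] z [ 527.3 -205.6  144.3] t 28.88 j7 -1.73
yaw -40.16 tz [0.496 0.01  0.317] 0.01 F [-0.08  0.97  5.22] z [ 527.2 -205.6  144.3] t 29.12 j7 -1.73
```

0.32 N m with the nut on its seat. I'll relax the twist, open, and lift straight up.

```bash
python3 -m crank '[[[0,0,0.03],1.8],[[0,0,0],1.8],[[0,0,0],0]]' >/dev/null; python3 tq.py; python3 -m crank '[[[0,0,0],0],[[0,0,0],0],[[0,0,0],0],[[0,0,0],0],[[0,0,0],0],[[0,0,0],0],[[0,0,0],0],[[0,0,0],0]]' 0; python3 tq.py
```

```text
yaw -36.49 tz [ 0.428 -0.18   0.044] 0.036 F [0.67 1.61 0.88] z [ 527.1 -205.6  144.4] t 29.75 j7 -1.68
clock: 30.8
eef_pos: [527.2, -205.6, 144.6]
eef_rot: [[0.0, 0.804, -0.594], [-0.0, -0.594, -0.804], [-1.0, 0.0, -0.0]]
force: [0.1, -0.7, 0.3]
finger_gap: 91.8
yaw -36.46 tz [ 0.094  0.008 -0.006] 0.026 F [-0.04 -0.14  0.14] z [ 527.2 -205.6  144.6] t 31.0 j7 -1.68
```

```bash
python3 -m crank '[[[0,0,0.5],0],[[0,0,1.5],0],[[0,0,3],0],[[0,0,3],0],[[0,0,3],0],[[0,0,2],0],[[0,0,0],0],[[0,0,0],0],[[0,0,0],0],[[0,0,0],0]]'
python3 - <<'E'
from h import *
k=K("wrist");I,D=robot.grab_frame("wrist");P=cloud("wrist",D,k);b,g,r=[I[...,i].astype(int) for i in range(3)]
m=(r>90)&(g<60)&(b<60)&(P[...,2]>130)&(P[...,2]<200)&(D>0)&(abs(P[...,0]-527)<60)&(abs(P[...,1]+207)<60);q=P[m];t=q[q[:,2]>np.median(q[:,2])-4];print("handle",np.percentile(q[:,2],[50,80]),cv2.minAreaRect(t[:,:2].astype(np.float32)))
m=(b>r+30)&(b>g+10)&(P[...,2]>78)&(P[...,2]<92)&(D>0);print("case",cv2.minAreaRect(P[m][:,:2].astype(np.float32)))
J,_=robot.grab_frame("scene");cv2.imwrite("pics/end.png",J)
E
```

```text
clock: 32.3
eef_pos: [526.8, -205.5, 273.8]
eef_rot: [[-0.001, 0.804, -0.594], [0.0, -0.594, -0.804], [-1.0, -0.001, 0.001]]
force: [0.7, -0.5, -0.1]
finger_gap: 93.8
handle [173.65390675 174.2896007 ] ((528.056396484375, -207.43551635742188), (15.719826698303223, 75.35152435302734), 54.193214416503906)
case ((527.6597290039062, -207.3163299560547), (90.19808197021484, 110.11691284179688), 71.00236511230469)
```

View pics/end.png

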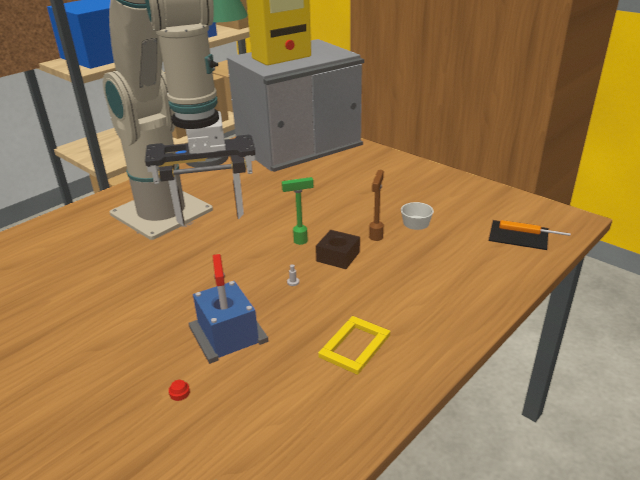

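The driver stands upright in the bore (scene 222,280), the loose parts are where they began, and the gripper is clear. Handing in.

```bash
python3 -c "
from plant import robot
print(robot.job_done(),robot.sense()['clock'])"
```

```text
the job is handed in; nothing more can be done
the job is handed in; nothing more can be done
```

The nut is tightened and the driver is left standing on it, released. I handed the job in at about 32 s of the 72 s allowed; no verdict is reported.

- **Engaging:** I took the steel driver with the red handle from the stand and set its yaw to the nut's flats. Their angle came from a wrist picture looking down the bore, so no rotary search by feel was needed. The socket went over the nut with no measurable contact force and touched bottom at about 3.4 mm above the desk.
- **Tightening:** I turned it clockwise about 46° in all. The torque held at 0.05–0.10 N m until the seat, then rose to about 0.32 N m. I backed off 3.6°, opened the gripper and lifted clear.
- **Last checks:** The handle centre is about 0.4 mm from the casting's centre, which I take as the bore axis. Its top is at z ≈ 174, consistent with fully seated. It looks upright, and the loose parts look unmoved in the final picture. The wrist force is about zero.
- **Disagreements:** The top and wrist cameras differed by about 2.5 mm in y. I worked around this by measuring both handle and bore with the wrist camera. The bore-rim height from two wrist views came out at 79 mm instead of 85, but the depth reading gave 84. The top- and scene-camera views of the lifted driver were not compared, because that check's script stopped with an error.

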